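Feed a blank under the guard with a push stick

TASK

A wooden blank lies askew on the infeed side of the switched-off trimming fixture. Square it flat against the fence in front of the guard, then feed it under the low guard with the push stick, no fingers on the blank once its front end has passed the mouth, until it presses the sprung pad of the end stop with about 12 N on top of the drag of the feed (never more than 20 N on the pad), and hold that push with the stick for a second. Then draw the stick back out of the guard and lay it down outside, leaving the blank touching the stop and the other things on the bench where they are.

Things in the scene. Friction and masses are not known exactly. Their poses are not given: they have to be found in the camera images.
- fixture: Guarded trimming fixture, fixed to the bench. Origin on the bench under the middle of the guard's mouth; +x = feed direction, +y = towards the fence, z up. Grey bed, top 18 mm above the bench, x -320 to +250, y -115 to +55 mm. Aluminium fence all along, face at y +24 mm, 26 mm high above the bed (34 beside the guard).
- mouth (a point): Middle of the guard's mouth, on the bed's top. Axes as the fixture. Guard (translucent roof on an aluminium side guide) from here 120 mm along +x: opening 34 mm high, roof 6 mm, spring housing on top to 68 mm above the bed. Side guide under the guard opposite the fence, face at y -27 mm (lane 51 mm wide for a 48 mm blank), with a flare that starts at x -23, y -46 mm.
- shoe_sole (a point): Middle of the flat sole of the white sprung shoe that hangs under the guard's roof, 30 mm wide, 20 mm above the bed; ramp from fixture x 34 mm, flat x 62 to 96 mm. The blank lifts it 4 mm against its spring (3 to 4 N) and then drags: 4 to 9 N against the feed, which also holds the blank where it is left.
- stop: End stop: fixed steel block on the bed; origin on the bed's top under its middle, at fixture x 215, y 0 mm. From it a screw-set spindle reaches back towards the guard with a black rubber pad (44 wide, 28 mm high) on its end: the pad's face is set anywhere from fixture x 152 to 172 mm; the setting is not reported, feel for it. The pad yields about 1 mm per 8 N, 6 mm at most, and springs back.
- blank_center (a point): Middle of the blank, a plain wooden batten piece 110 long (its x) x 48 wide (y) x 24 mm high (z), 90 g, lying on the bed. Its +x roughly along the feed. When flush with the fence it is at fixture y 0.
- blank_front (a point): Middle of the blank's front end face (55 mm ahead of its centre along +x). Home = touching the stop's pad.
- stick_grip (a point): Grip point of the plywood push stick, in the middle of its upright handle (60 long x 24 wide, rising to 76 mm above the sole), 50 mm above the sole. Pinch it across its 24 mm width (the stick's y). The stick is 130 g: a bar 200 long x 24 wide x 16 mm high, straight sides, flat nose, the handle near its rear. +x = from the handle to the nose, z up.
- stick_nose (a point): Middle of the stick's nose end face, 165 mm ahead of the grip point along the stick and 8 mm above the sole.
- glue: Bystander: white glue bottle, 56 mm across, 150 mm high; origin under its middle.
- wax: Bystander: flat steel can, 72 mm across, 45 mm high; origin under its middle.
- offcut: Bystander: pale wood offcut 90 x 60 x 30 mm; origin under its middle.
Mind the look-alikes: they are no part of the job. Of the things like the part that bears stick_grip, leave any that is red; of the rest the smaller one is meant. Leave any black or green look-alike of the part that bears blank_center alone.

How it is judged:
By the outcome, as a careful person would: the job done as asked, in the order asked, and still so for the second after the job is handed in, with the robot touching nothing.
It also fails if it takes over 67 s, if anything falls off the work surface, if the arm or the gripper's body presses on something with over 40 N, if the wrist force passes 120 N, or if a joint passes its speed limit or range.

ROBOT

A 6-joint arm with a two-finger parallel gripper is mounted at the origin on the work surface. World frame = base frame: x ahead of the robot, y to its left, z up, the work surface at z = 0. Lengths are in m, angles in rad, forces in N, time in s.
With the tool pointing down it reaches from about 0.3 to 0.95 m from the base axis. Payload 3.1 kg.
Tool frame: the origin (TCP) lies midway between the tips of the shut fingers; the grasp point (between the pads) lies 19 mm behind it (pinch_z is the distance from the TCP to the grasp point, in m); x points along the fingers, y is the direction in which the jaws open and shut, and the axes are right-handed (so a half turn about x gives the same grasp; the last joint's range is limited). The gripper opens to 85 mm and grips with 20 to 120 N. Pads are 22 mm wide; open, the fingers measure 114 mm over their backs; the gripper's body (76 mm by 85 mm) begins 54 mm behind the grasp point. The pads swing forward as they close: fully open they stand 13 mm farther back than shut.
Start: joints at [-1.376, 0.308, 1.634, -0, 1.2, -0.07], TCP at [0.164, -0.603, 0.231] pointing down, gripper open.
Joint ranges: [-3.06, 3.06], [-0.79, 1.96], [0.05, 2.63], [-1.19, 4.34], [0.05, 2.64], [-2.94, 2.94]. Speed limits (rad/s): [2.79, 2.79, 3.14, 3.14, 3.14, 3.14].

INTERFACE

Orientations are given as a 3x3 rotation matrix whose columns are the frame's x, y, z axes.
In Python, from bench import * gives the robot as it stands. The module is installed in compiled form; this text tells all that it offers.
- The arm moves only by the tool move_arm, never from a script. Its argument "series" is a list that holds one entry, the list of rows, each a list of 5 numbers: the closure, from -1 (fully open) to 1 (shut), then the shift along the tool's x, y, z in m, then the turn about the tool's x in rad. In form: [[[grip, dx, dy, dz, spin], ...]]. A call has 1 to 20 rows; each row is the pose to reach, as a shift and turn from the pose commanded when the call began, along the tool's axes at that moment; what a row does not reach only later rows make up. A row lasts 1/12 s, in which the tool goes at most 41.7 mm and 7.16 degrees, less where a joint would pass 70% of its speed; a pose out of reach is approached as far as the arm can. A call with a gripper value outside its range is refused whole. The fingers move at their own pace and stop on an object; "force" is the grip in N (left out, the last holds). Time passes only in rows, so rows that repeat a pose let the fingers close. It gives the time, the measured TCP pose, the force and the opening at its end, in the units of the state.
- get_state(): the state, without advancing time (a new reading comes with each control period).
- grab_frame(name): name is "side" or "top" or "wrist"; returns the picture (420x560x3 uint8, blue, green, red); there is no depth.
- camera_info(name): a dict with "fx", "fy", "cx", "cy" (pixels), "camera_from_world" (4x4, takes a point from world to camera coordinates). Camera axes: x right, y up, looking along -z (the intrinsics and any distortion apply to the point x, -y, -z); pixel columns grow to the right and rows downward; lengths in m; the calibration is good to about 2 mm. The wrist camera is an equidistant fisheye: a pixel r from the principal point sees the ray r / f radians off the axis. A picture is of the moment at which its call begins: read the wrist's pose just before it. camera_info takes no time and is no camera call; for the wrist camera it gives the pose at the moment of the call.
- sign_off(): hands the job in, once; it reports no verdict.
The state is a dict: "clock": time; "qpos": joint angles; "joint_vel": joint speeds; "joint_efforts": joint torques, N m; "tool_pos": TCP position; "tcp_rot": TCP orientation; "contact_force": force on the tool from outside, world axes, zero at the start; "torque": the same for the moment, N m; "grip_width": opening from 0.0 (shut) to 1.0 (fully open).
Only numpy, scipy, OpenCV 4.12 (cv2) and the standard library are available. Lean on these libraries where they do the work, as an engineer would, in place of code of your own. Each camera call takes 0.05 s, during which the arm holds its last target. There are 200 camera calls.

## Working session

There is one attempt and no reset: what is moved stays moved. The work goes in short steps, Python scripts to look and compute and a tool call to move; the robot and the scene stay as the last step left them, time stands still between calls to the robot, and variables do not carry over. Pictures are saved under pics/ and viewed, about 8 in all and at most 12, crops included, and the job is handed in when it is done.

Besides the shell and the picture viewer there is one more tool, called after ">>>" as name(argument=value, ...), one argument or row to a line, values as JSON. move_arm: Moves the arm, as the interface text tells. Its arguments: {"type":"object","properties":{"series":{"type":"array"},"force":{"type":"number"}},"required":["series"]}

```bash
mkdir -p pics
python3 - <<'E'
from bench import *
import cv2,numpy as np
s=get_state();print({k:np.round(v,3).tolist() for k,v in s.items()})
for n in("top","side"):
    f=grab_frame(n);cv2.imwrite(f"pics/{n}0.png",f);c=camera_info(n);print(n,c)
E
```

```text
{'clock': 0.0, 'qpos': [-1.376, 0.309, 1.635, -0.0, 1.2, -0.07], 'joint_vel': [0.002, 0.001, 0.0, -0.001, -0.002, 0.001], 'joint_efforts': [-0.001, -41.526, -27.666, -0.0, 0.01, -0.0], 'tool_pos': [0.163, -0.602, 0.23], 'tcp_rot': [[-0.0, 0.262, -0.965], [0.002, -0.965, -0.262], [-1.0, -0.002, -0.0]], 'contact_force': [-0.999, 0.555, -0.552], 'torque': [-0.018, -0.024, -0.021], 'grip_width': 1.001}
top {'fx': 389.8599596144349, 'fy': 389.8599596144349, 'cx': 282.55668036873857, 'cy': 206.10600478609206, 'camera_from_world': array([[-1.20285411e-03, -9.99992310e-01,  3.73260074e-03,
         1.07405205e-01],
       [ 9.85769079e-01, -5.58274934e-04,  1.68104170e-01,
        -5.09744654e-01],
       [-1.68100793e-01,  3.88168718e-03,  9.85762170e-01,
        -1.03348719e+00],
       [ 0.00000000e+00,  0.00000000e+00,  0.00000000e+00,
         1.00000000e+00]])}
side {'fx': 500.7569407055419, 'fy': 500.7569407055419, 'cx': 291.93606806349925, 'cy': 207.6229540328314, 'camera_from_world': array([[-0.78874672, -0.61467693,  0.00713323,  0.46193145],
       [ 0.45797824, -0.57985316,  0.6738147 , -0.21188294],
       [-0.41004212,  0.534736  ,  0.73886594, -1.24177913],
       [ 0.        ,  0.        ,  0.        ,  1.        ]])}
```

View pics/top0.png

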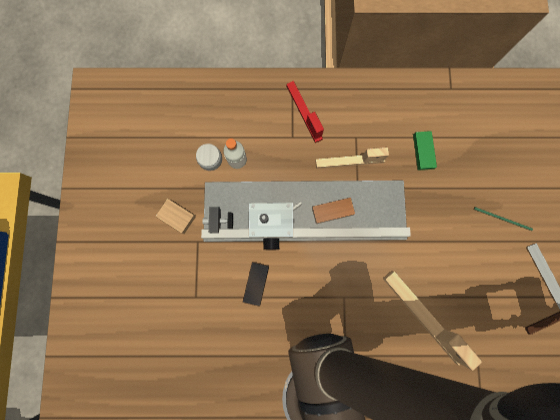

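View pics/side0.png

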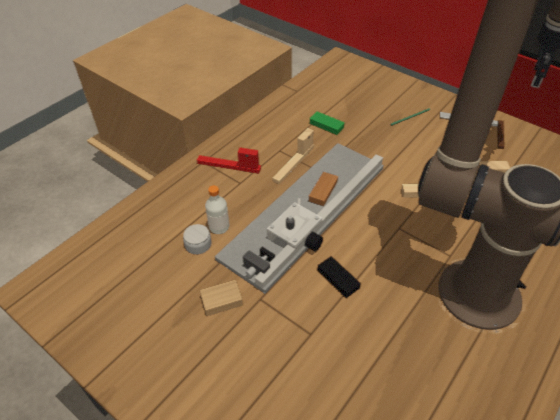

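The top view has the feed running left, with the fence along the lower edge at row 233 and the stop at (215,220).

- **Blank candidates:** brown (333,210), green (425,150), black (256,284). The brown one is meant.
- **Stick candidates:** red (305,110), small pale (350,160), large pale (430,320). The small pale one is meant, with its handle at (377,155) and its nose at (318,163).

```bash
cat > h.py <<'E'
import numpy as np,cv2
from bench import *
def cast(n,px,z,c=None):
    c=c or camera_info(n);M=c["camera_from_world"];R=M[:3,:3];t=M[:3,3]
    px=np.atleast_2d(px).astype(float);x=(px[:,0]-c["cx"])/c["fx"];y=(px[:,1]-c["cy"])/c["fy"]
    if n=="wrist":
        r=np.hypot(x,y)+1e-12;d=np.c_[x/r*np.sin(r),-y/r*np.sin(r),-np.cos(r)]
    else: d=np.c_[x,-y,-np.ones(len(x))]
    d=d@R;o=-R.T@t
    return o+d*((z-o[2])/d[:,2])[:,None]
def rect(mask):
    cs,_=cv2.findContours(mask.astype(np.uint8),cv2.RETR_EXTERNAL,cv2.CHAIN_APPROX_NONE)
    c=max(cs,key=cv2.contourArea);return c,cv2.minAreaRect(c),cv2.contourArea(c)
E
python3 - <<'E'
from h import *
f=cv2.imread("pics/top0.png")
cv2.imwrite("pics/crop1.png",cv2.resize(f[125:265,190:445],None,fx=3.1,fy=3.1,interpolation=cv2.INTER_CUBIC))
for p in [(333,210),(350,160),(377,154),(300,185),(380,233),(210,233),(408,210)]:
    print(p,f[p[1],p[0]],cv2.cvtColor(f[p[1]:p[1]+1,p[0]:p[0]+1],cv2.COLOR_BGR2HSV)[0,0])
E
```

```text
(333, 210) [ 82 120 173] [ 13 134 173]
(350, 160) [156 215 233] [ 23  84 233]
(377, 154) [155 215 232] [ 23  85 232]
(300, 185) [141 152 153] [ 28  20 153]
(380, 233) [192 210 214] [ 25  26 214]
(210, 233) [142 155 157] [ 26  24 157]
(408, 210) [ 76 113 149] [ 15 125 149]
```

View pics/crop1.png

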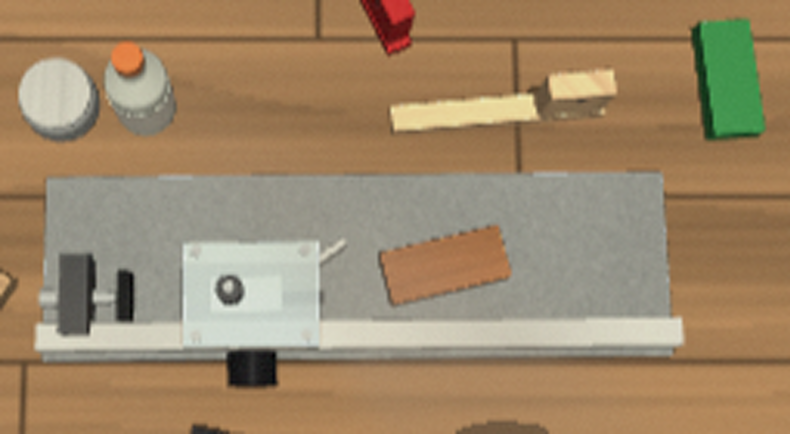

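The crop confirms the choice: a pale stick with its bar nose at crop (391,117) and handle top at (582,85), and a brown blank with its centre at (446,265). Next I measure.

Run:
```python
from h import *
f=cv2.imread("pics/top0.png")
cp=lambda l:(np.array(l,float)+.5)/3.1-.5+[190,125]
P=lambda l,z:cast("top",cp(l),z)
bed=P([(46,179),(662,173),(668,318)],.018);fen=P([(40,325),(683,318)],.044)
hsv=cv2.cvtColor(f,cv2.COLOR_BGR2HSV).astype(int)
u=bed[0]-bed[1];print("bed",bed.round(4).tolist(),"ang from +y",np.degrees(np.arctan2(-u[0],u[1])),np.linalg.norm(u))
u2=fen[0]-fen[1];print("fence",fen.round(4).tolist(),np.degrees(np.arctan2(-u2[0],u2[1])),np.linalg.norm(u2))
print("guard roof corners z.058",P([(183,241),(320,241),(183,346),(320,346)],.058).round(4).tolist())
# blank
b=P([(380,252),(500,226),(511,273),(392,304)],.042);print("blank",b.round(4).tolist(),b.mean(0))
v=b[0]+b[3]-b[1]-b[2];print("ang",np.degrees(np.arctan2(-v[0],v[1])),np.linalg.norm(v)/2)
m=np.zeros(f.shape[:2],bool);m[195:228,305:362]=1
m&=(hsv[...,1]>80)&(hsv[...,0]<20);c,r,a=rect(m);bx=cast("top",cv2.boxPoints(r),.042);print("blank rect",bx.round(4).tolist(),bx.mean(0))
# stick
s=P([(391,104),(535,93),(540,121),(395,132)],.016);print("bar",s.round(4).tolist())
h=P([(549,73),(613,70),(615,93),(552,99)],.076);print("handle top",h.round(4).tolist(),h.mean(0))
q=s[0]+s[3]-s[1]-s[2];print("stick ang",np.degrees(np.arctan2(-q[0],q[1])))
print("nose",(s[0]+s[3])/2, "dist",np.linalg.norm(((s[0]+s[3])/2-h.mean(0))[:2]))
```

```text
bed [[0.5828, 0.3295, 0.018], [0.5883, -0.2385, 0.018], [0.4538, -0.2367, 0.018]] ang from +y 0.5537379432291822 0.5680099210732331
fence [[0.445, 0.3253, 0.044], [0.4508, -0.2417, 0.044]] 0.5815088693917295 0.5669819767651125
guard roof corners z.058 [[0.5176, 0.1993, 0.058], [0.5175, 0.0788, 0.058], [0.4251, 0.1981, 0.058], [0.425, 0.0794, 0.058]]
blank [[0.5104, 0.0249, 0.042], [0.5339, -0.0829, 0.042], [0.4914, -0.0914, 0.042], [0.4637, 0.0149, 0.042]] [ 0.49984598 -0.0336381   0.042     ]
ang 13.46001985591008 0.11009133786854793
blank rect [[0.5101, 0.0261, 0.042], [0.5361, -0.0821, 0.042], [0.4881, -0.0918, 0.042], [0.4626, 0.0155, 0.042]] [ 0.49923819 -0.0330746   0.042     ]
bar [[0.6549, 0.0105, 0.016], [0.6656, -0.1243, 0.016], [0.6385, -0.128, 0.016], [0.628, 0.0072, 0.016]]
handle top [[0.6654, -0.1244, 0.076], [0.6682, -0.1813, 0.076], [0.647, -0.1821, 0.076], [0.6415, -0.1262, 0.076]] [ 0.65552579 -0.15348968  0.076     ]
stick ang 4.486402441327458
nose [0.64145134 0.00889051 0.016     ] dist 0.1629890040308985
```

```bash
cat >> h.py <<'E'
O=np.array([.4708,.0795,0]);A=np.radians(.56)
EX=np.array([-np.sin(A),np.cos(A),0]);EY=np.array([-np.cos(A),-np.sin(A),0])
F=np.c_[EX,EY,[0,0,1]]          # fixture axes in world
def fw(x,y,z): return O+F@(np.array([x,y,z])/1000)   # fixture mm (z above bench) -> world
def wf(p): return (F.T@(np.asarray(p)-O))*1000
def go(p,ydir=None):
    s=get_state();R=s["tcp_rot"];d=R.T@(np.asarray(p)-s["tool_pos"]);sp=0
    if ydir is not None:
        v=R.T@np.asarray(ydir);sp=np.arctan2(v[2],v[1])
    print("move",d.round(4),"spin",round(sp,4),"| fixture now",wf(s["tool_pos"]).round(1),"F(fix)",(F.T@s["contact_force"]).round(2),"w",round(s["grip_width"],3),"t",round(s["clock"],2),"j6",round(s["qpos"][5],2))
E
python3 -c "
from h import *
go(fw(-113,-88,200),-EX)"
```

```text
move [ 0.0312 -0.4462 -0.5318] spin 0.255 | fixture now [-679.   314.   230.1] F(fix) [-0.13 -0.61  0.51] w 0.999 t 0.1 j6 -0.07
```

>>> move_arm(
  series=[
    [[-0.4,0.03,-0.446,-0.532,0.255],[-0.4,0.03,-0.446,-0.532,0.255],[-0.4,0.03,-0.446,-0.532,0.255],[-0.4,0.03,-0.446,-0.532,0.255],[-0.4,0.03,-0.446,-0.532,0.255],[-0.4,0.03,-0.446,-0.532,0.255],[-0.4,0.03,-0.446,-0.532,0.255],[-0.4,0.03,-0.446,-0.532,0.255],[-0.4,0.03,-0.446,-0.532,0.255],[-0.4,0.03,-0.446,-0.532,0.255],[-0.4,0.03,-0.446,-0.532,0.255],[-0.4,0.03,-0.446,-0.532,0.255],[-0.4,0.03,-0.446,-0.532,0.255],[-0.4,0.03,-0.446,-0.532,0.255],[-0.4,0.03,-0.446,-0.532,0.255],[-0.4,0.03,-0.446,-0.532,0.255],[-0.4,0.03,-0.446,-0.532,0.255],[-0.4,0.03,-0.446,-0.532,0.255],[-0.4,0.03,-0.446,-0.532,0.255],[-0.4,0.03,-0.446,-0.532,0.255]],
  ],
)

```text
clock: 1.77
tool_pos: [0.5594, -0.0338, 0.2006]
tcp_rot: [[-0.002, 0.01, -1.0], [-0.0, -1.0, -0.01], [-1.0, 0.0, 0.002]]
contact_force: [-0.6, 0.6, 0.3]
grip_width: 0.7
```

```bash
python3 -c "
from h import *
c=camera_info('wrist');cv2.imwrite('pics/w1.png',grab_frame('wrist'));np.save('w1.npy',c,allow_pickle=True);print(c['fx'])
go(fw(-113,-88,18),-EX)"
```

```text
325.19226210127806
move [ 0.1828 -0.0017 -0.0009] spin -0.0005 | fixture now [-114.7  -87.4  200.8] F(fix) [-0.03  0.21  0.05] w 0.7 t 1.82 j6 1.42
```

View pics/w1.png

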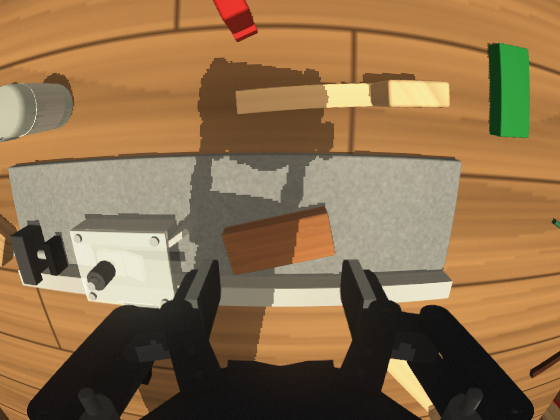

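The wrist view shows the blank at (279,241), the stick nose at (237,102), and the handle top at (420,94). The fingers are clear. I'll cross-check these positions and then go down behind the blank.

```bash
python3 -c "
from h import *
c=np.load('w1.npy',allow_pickle=True).item()
W=lambda l,z:wf_(cast('wrist',l,z,c))
wf_=lambda P:np.array([wf(p) for p in P]).round(1)
print('blank top',W([(224,230),(327,207),(335,254),(233,275)],.042).tolist())
print('bed edge',W([(9,167),(460,160)],.018).tolist())
print('fence inner top',W([(220,286),(448,277)],.044).tolist())
print('bar',W([(236,92),(372,83),(372,106),(238,114)],.016).tolist())
print('handle',W([(390,81),(449,83),(449,107),(389,107)],.076).tolist())
"
```

```text
blank top [[-57.6, -44.5, 42.0], [-160.2, -68.9, 42.0], [-171.3, -17.5, 42.0], [-63.8, 7.7, 42.0]]
bed edge [[245.7, -117.3, 18.0], [-316.3, -116.7, 18.0]]
fence inner top [[-48.8, 20.9, 44.0], [-311.6, 16.9, 44.0]]
bar [[-70.5, -180.3, 16.0], [-206.9, -192.1, 16.0], [-207.5, -168.3, 16.0], [-72.2, -158.0, 16.0]]
handle [[-205.7, -190.5, 76.0], [-262.7, -194.8, 76.0], [-263.6, -173.2, 76.0], [-205.4, -168.2, 76.0]]
```

>>> move_arm(
  series=[
    [[-0.4,0.183,-0.001,-0.003,0],[-0.4,0.183,-0.001,-0.003,0],[-0.4,0.183,-0.001,-0.003,0],[-0.4,0.183,-0.001,-0.003,0],[-0.4,0.183,-0.001,-0.003,0],[-0.4,0.183,-0.001,-0.003,0]],
  ],
)

```text
clock: 2.32
tool_pos: [0.5602, -0.034, 0.0154]
tcp_rot: [[-0.006, 0.007, -1.0], [0.001, -1.0, -0.007], [-1.0, -0.001, 0.006]]
contact_force: [-0.3, 0.3, 0.7]
grip_width: 0.702
```

>>> move_arm(
  series=[
    [[-0.4,0,0,0.008,0],[-0.4,0,0,0.015,0],[-0.4,0,0,0.021,0],[-0.4,0,0,0.027,0],[-0.4,0,0,0.032,0],[-0.4,0,0,0.037,0],[-0.4,0,0,0.042,0],[-0.4,0,0,0.046,0],[-0.4,0,0,0.049,0],[-0.4,0,0,0.051,0],[-0.4,0,0,0.052,0],[-0.4,0,0,0.052,0]],
  ],
)

```text
clock: 3.32
tool_pos: [0.5111, -0.033, 0.0182]
tcp_rot: [[-0.0, 0.01, -1.0], [0.0, -1.0, -0.01], [-1.0, -0.0, 0.0]]
contact_force: [-0.3, -0.7, -0.3]
grip_width: 0.697
```

```bash
python3 -c "
from h import *
go(fw(-113,-34,15),-EX)"
```

```text
move [0.0032 0.0001 0.0052] spin 0.0001 | fixture now [-112.9  -39.2   18.2] F(fix) [-0.72  0.34 -0.31] w 0.697 t 3.32 j6 1.41
```

Not at the fence yet, so I'll press on gently in small steps.

>>> move_arm(
  series=[
    [[-0.4,0,0,0.002,0],[-0.4,0,0,0.003,0],[-0.4,0,0,0.004,0],[-0.4,0,0,0.004,0]],
  ],
)

```text
clock: 3.65
tool_pos: [0.5092, -0.0332, 0.0188]
tcp_rot: [[0.004, 0.009, -1.0], [-0.0, -1.0, -0.009], [-1.0, 0.0, -0.004]]
contact_force: [4.7, 0.8, -1.6]
grip_width: 0.695
```

>>> move_arm(
  series=[
    [[-0.4,0,0,0.001,0],[-0.4,0,0,0.002,0],[-0.4,0,0,0.002,0]],
  ],
)

```text
clock: 3.9
tool_pos: [0.5093, -0.0332, 0.0195]
tcp_rot: [[0.009, 0.009, -1.0], [-0.0, -1.0, -0.009], [-1.0, 0.0, -0.009]]
contact_force: [7.7, 1.2, -1.8]
grip_width: 0.697
```

>>> move_arm(
  series=[
    [[-0.4,0,0,-0.025,0],[-0.4,-0.02,0,-0.03,0],[-0.4,-0.06,0,-0.04,0],[-0.4,-0.1,0,-0.06,0],[-0.4,-0.13,0.02,-0.09,0],[-0.4,-0.13,0.02,-0.09,0]],
  ],
)

```text
clock: 4.4
tool_pos: [0.6023, -0.0544, 0.1552]
tcp_rot: [[0.013, 0.01, -1.0], [-0.003, -1.0, -0.01], [-1.0, 0.004, -0.013]]
contact_force: [1.7, -0.6, 1.4]
grip_width: 0.701
```

```bash
python3 -c "
from h import *
c=camera_info('wrist');f=grab_frame('wrist');cv2.imwrite('pics/w2.png',f);np.save('w2.npy',c,allow_pickle=True)
cv2.imwrite('pics/w2c.png',cv2.resize(f[60:340],None,fx=1.42,fy=1.42,interpolation=cv2.INTER_CUBIC))
a=np.radians(4.2);Y=F@[-np.sin(a),np.cos(a),0]
go(fw(-234.5,-182,150),-Y);go(fw(-234.5,-182,50),-Y)"
```

```text
move [ 0.0045  0.0994 -0.0531] spin -1.6444 | fixture now [-135.1 -128.8  153.7] F(fix) [-0.23 -1.64  0.96] w 0.702 t 4.45 j6 1.4
move [ 0.1045  0.0991 -0.0521] spin -1.6444 | fixture now [-135.1 -128.8  153.7] F(fix) [-0.23 -1.64  0.96] w 0.702 t 4.45 j6 1.4
```

View pics/w2c.png

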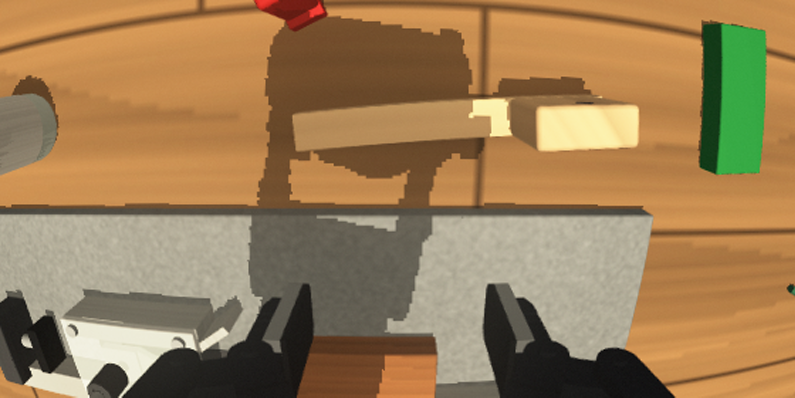

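>>> move_arm(
  series=[
    [[-0.8,0.0,0.099,-0.053,-1.644],[-1,0.0,0.099,-0.053,-1.644],[-1,0.0,0.099,-0.053,-1.644],[-1,0.0,0.099,-0.053,-1.644],[-1,0.0,0.099,-0.053,-1.644],[-1,0.0,0.099,-0.053,-1.644],[-1,0.0,0.099,-0.053,-1.644],[-1,0.0,0.099,-0.053,-1.644],[-1,0.0,0.099,-0.053,-1.644],[-1,0.0,0.099,-0.053,-1.644],[-1,0.0,0.099,-0.053,-1.644],[-1,0.0,0.099,-0.053,-1.644],[-1,0.0,0.099,-0.053,-1.644],[-1,0.0,0.099,-0.053,-1.644],[-1,0.0,0.099,-0.053,-1.644]],
  ],
)

```text
clock: 5.7
tool_pos: [0.6469, -0.1499, 0.1459]
tcp_rot: [[-0.005, 0.997, 0.081], [0.002, 0.081, -0.997], [-1.0, -0.005, -0.002]]
contact_force: [0.2, -0.0, -0.0]
grip_width: 0.999
```

```bash
python3 -c "
from h import *
a=np.radians(4.2);Y=F@[-np.sin(a),np.cos(a),0]
go(fw(-234.5,-182,34),-Y)"
```

```text
move [0.1119 0.0084 0.0042] spin -0.0021 | fixture now [-231.1 -173.9  145.9] F(fix) [-0.03 -0.2  -0.03] w 0.999 t 5.7 j6 -0.37
```

>>> move_arm(
  series=[
    [[-1,0.03,0.008,0.004,0],[-1,0.06,0.008,0.004,0],[-1,0.09,0.008,0.004,0],[-1,0.112,0.008,0.004,0],[-1,0.112,0.008,0.004,0]],
  ],
)

```text
clock: 6.12
tool_pos: [0.6512, -0.1521, 0.029]
tcp_rot: [[-0.014, 0.997, 0.08], [0.004, 0.08, -0.997], [-1.0, -0.014, -0.005]]
contact_force: [-1.1, 1.0, -0.8]
grip_width: 1.002
```

```bash
python3 -c "
from h import *
a=np.radians(4.2);Y=F@[-np.sin(a),np.cos(a),0]
go(fw(-234.5,-182,34),-Y)
c=camera_info('wrist');f=grab_frame('wrist');cv2.imwrite('pics/w3.png',f);np.save('w3.npy',c,allow_pickle=True)"
```

```text
move [-0.0051  0.0037  0.0014] spin -0.0026 | fixture now [-233.3 -178.1   29. ] F(fix) [ 0.98  1.05 -0.81] w 1.002 t 6.12 j6 -0.37
```

View pics/w3.png

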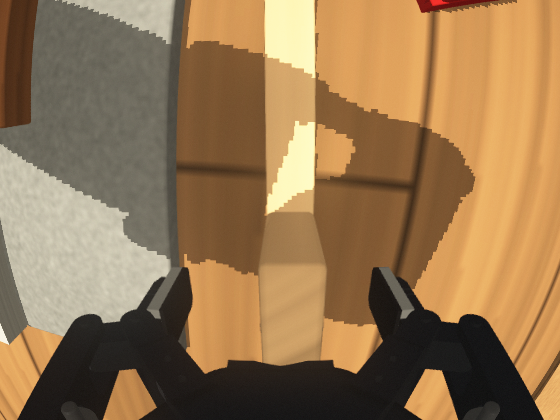

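The handle at (292,310) sits between the open fingers, about 3–4 mm off centre, which matches the state. I'll correct that and pinch.

>>> move_arm(
  series=[
    [[-1,-0.004,0.003,0.001,0],[0.2,-0.004,0.003,0.001,0],[1,-0.004,0.003,0.001,0],[1,-0.004,0.003,0.001,0],[1,-0.004,0.003,0.001,0],[1,-0.004,0.003,0.001,0],[1,-0.004,0.003,0.001,0],[1,-0.004,0.003,0.001,0]],
  ],
  force=70,
)

```text
clock: 6.83
tool_pos: [0.6611, -0.1548, 0.0411]
tcp_rot: [[0.001, 0.997, 0.083], [-0.0, 0.083, -0.997], [-1.0, 0.001, 0.0]]
contact_force: [-0.8, -0.0, 4.1]
grip_width: 0.27
```

```bash
python3 -c "
from h import *
go(fw(-345,-2,90),-EY)"
```

```text
move [-0.049  -0.1934  0.095 ] spin 0.073 | fixture now [-236.1 -188.    41.1] F(fix) [0.01 0.84 4.07] w 0.27 t 6.83 j6 -0.38
```

>>> move_arm(
  series=[
    [[1,-0.02,0,0,0],[1,-0.05,0,0,0],[1,-0.07,0,0,0],[1,-0.07,0,0,0],[1,-0.07,0,0,0]],
  ],
)

```text
clock: 7.25
tool_pos: [0.6618, -0.155, 0.1113]
tcp_rot: [[0.003, 0.997, 0.083], [-0.001, 0.083, -0.997], [-1.0, 0.003, 0.001]]
contact_force: [-0.5, -0.4, -2.4]
grip_width: 0.272
```

```bash
python3 -c "
from h import *
go(fw(-345,-2,100),-EY)
c=camera_info('wrist');f=grab_frame('wrist');cv2.imwrite('pics/w4.png',f);np.save('w4.npy',c,allow_pickle=True)
go(fw(-345,-2,100),-EY)"
```

```text
move [ 0.0109 -0.1941  0.0946] spin 0.0732 | fixture now [-236.4 -188.7  111.3] F(fix) [-0.35  0.5  -2.39] w 0.272 t 7.25 j6 -0.38
move [ 0.0096 -0.1925  0.0953] spin 0.0733 | fixture now [-235.9 -187.1  109.4] F(fix) [-0.06 -0.24 -3.12] w 0.271 t 7.3 j6 -0.38
```

View pics/w4.png

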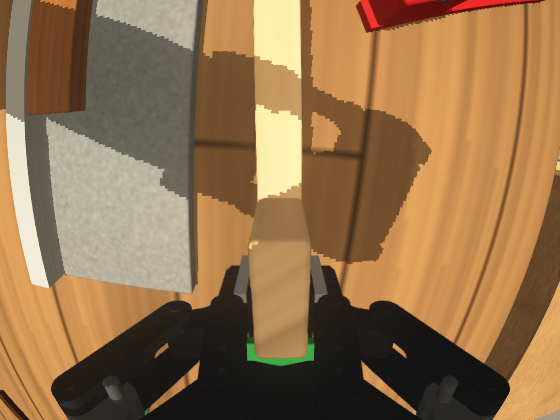

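```bash
python3 -c "
from h import *
c=np.load('w4.npy',allow_pickle=True).item()
print('blank rear top',[wf(p).round(1).tolist() for p in cast('wrist',[(27,116),(85,110),(97,0)],.042,c)])
print('fence/bed line',[wf(p).round(1).tolist() for p in cast('wrist',[(64,275)],.018,c)])
print('bed edge',[wf(p).round(1).tolist() for p in cast('wrist',[(195,200),(193,292),(202,60)],.018,c)])
go(fw(-351,-3,100),-EY)"
```

```text
blank rear top [[-163.0, 20.5, 42.0], [-161.4, -41.0, 42.0], [-78.8, -45.3, 42.0]]
fence/bed line [[-319.1, 21.3, 18.0]]
bed edge [[-232.0, -121.9, 18.0], [-316.7, -117.4, 18.0], [-125.9, -123.9, 18.0]]
move [ 0.0096 -0.192   0.1013] spin 0.0733 | fixture now [-235.9 -187.1  109.4] F(fix) [-0.06 -0.24 -3.12] w 0.271 t 7.3 j6 -0.38
```

>>> move_arm(
  series=[
    [[1,0.009,-0.03,0.025,0.073],[1,0.009,-0.06,0.045,0.073],[1,0.009,-0.09,0.065,0.073],[1,0.009,-0.12,0.085,0.073],[1,0.009,-0.15,0.1,0.073],[1,0.009,-0.175,0.101,0.073],[1,0.009,-0.191,0.101,0.073],[1,0.009,-0.191,0.101,0.073],[1,0.009,-0.191,0.101,0.073]],
  ],
)

```text
clock: 8.05
tool_pos: [0.4769, -0.2704, 0.0991]
tcp_rot: [[-0.003, 1.0, 0.008], [0.002, 0.008, -1.0], [-1.0, -0.003, -0.002]]
contact_force: [0.7, 0.3, -1.4]
grip_width: 0.272
```

```bash
python3 -c "
from h import *
go(fw(-351,-3,62),-EY)
c=camera_info('wrist');f=grab_frame('wrist');cv2.imwrite('pics/w5.png',f);np.save('w5.npy',c,allow_pickle=True)
cv2.imwrite('pics/top1.png',grab_frame('top'))
go(fw(-351,-3,62),-EY)"
```

```text
move [0.0371 0.0005 0.0011] spin -0.0013 | fixture now [-350.    -2.6   99.1] F(fix) [ 0.25 -0.71 -1.41] w 0.272 t 8.05 j6 -0.6
move [ 0.0384 -0.002   0.0005] spin 0.0003 | fixture now [-350.5   -5.   100.4] F(fix) [-0.26  0.61 -1.56] w 0.272 t 8.15 j6 -0.6
```

View pics/w5.png

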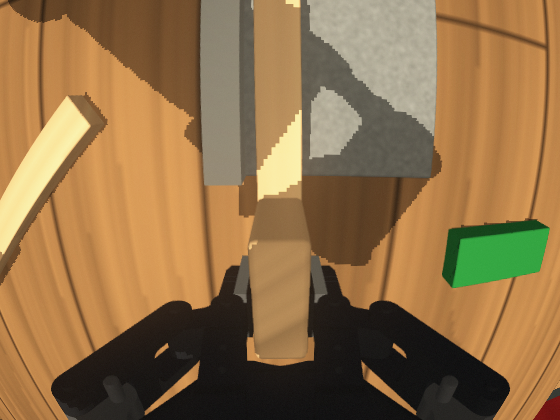

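The stick is aligned along the fence, with the bar at columns 256–302 and the fence edge near 240. Now I'll check the blank's squareness from the top.

```bash
python3 -c "
from h import *
f=cv2.imread('pics/top1.png');cv2.imwrite('pics/top1c.png',cv2.resize(f[160:260,190:445],None,fx=3.1,fy=3.1,interpolation=cv2.INTER_CUBIC))"
```

```text
(no output)
```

View pics/top1c.png

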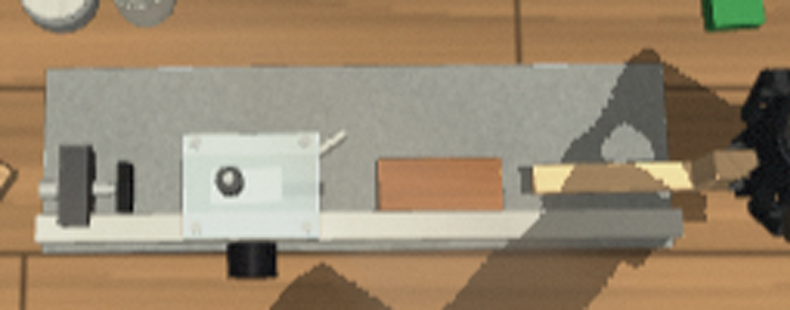

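```bash
python3 -c "
from h import *
cp=lambda l:(np.array(l,float)+.5)/3.1-.5+[190,160]
P=lambda l,z:[wf(p).round(1).tolist() for p in cast('top',cp(l),z)]
print('blank',P([(378,159),(377,210),(501,157),(503,210)],.042))
print('stick top',P([(533,165),(533,193),(690,161),(692,188)],.075))
go(fw(-351,-3,60),-EY)"
```

```text
blank [[-52.9, -25.1, 42.0], [-50.9, 20.5, 42.0], [-162.5, -25.7, 42.0], [-162.3, 21.7, 42.0]]
stick top [[-183.7, -13.3, 75.0], [-182.6, 11.0, 75.0], [-319.4, -15.4, 75.0], [-319.6, 8.1, 75.0]]
move [ 0.0404 -0.002   0.0005] spin 0.0003 | fixture now [-350.5   -5.   100.4] F(fix) [-0.26  0.61 -1.56] w 0.272 t 8.15 j6 -0.6
```

>>> move_arm(
  series=[
    [[1,0.02,-0.001,0,0],[1,0.032,-0.001,0,0],[1,0.039,-0.001,0,0],[1,0.039,-0.001,0,0],[1,0.039,-0.001,0,0],[1,0.039,-0.001,0,0]],
  ],
)

```text
clock: 8.65
tool_pos: [0.4785, -0.2713, 0.0625]
tcp_rot: [[0.0, 1.0, 0.01], [-0.0, 0.01, -1.0], [-1.0, 0.0, 0.0]]
contact_force: [0.0, -0.3, -1.7]
grip_width: 0.273
```

```bash
python3 -c "
from h import *
go(fw(-351,-3,60),-EY)
f=grab_frame('side');cv2.imwrite('pics/s1.png',cv2.resize(f[130:290,210:410],None,fx=3.75,fy=3.75,interpolation=cv2.INTER_CUBIC))
go(fw(-351,-3,60),-EY)"
```

```text
move [ 0.0025 -0.0012  0.0001] spin 0.0007 | fixture now [-350.9   -4.2   62.5] F(fix) [-0.31 -0.02 -1.66] w 0.273 t 8.65 j6 -0.61
move [ 0.0029 -0.0014 -0.0001] spin 0.0006 | fixture now [-351.1   -4.4   62.9] F(fix) [-0.34 -0.28 -2.3 ] w 0.275 t 8.7 j6 -0.61
```

View pics/s1.png

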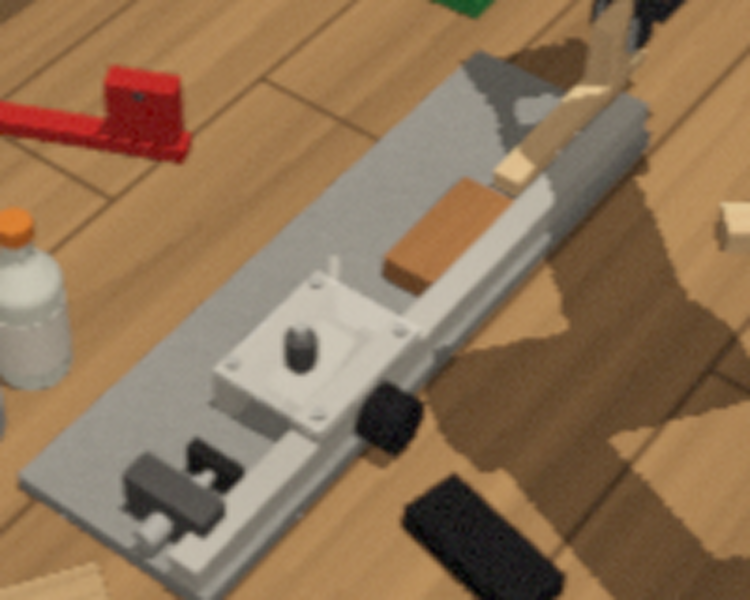

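The blank is flush with the fence, and the stick nose at crop (510,175) is in line behind it and just off the bed. I'll lower a bit more to feel the bed.

>>> move_arm(
  series=[
    [[1,0.001,-0.001,0,0],[1,0.002,-0.001,0,0],[1,0.002,-0.001,0,0],[1,0.002,-0.001,0,0]],
  ],
)

```text
clock: 9.03
tool_pos: [0.4769, -0.2713, 0.0605]
tcp_rot: [[0.0, 1.0, 0.01], [-0.0, 0.01, -1.0], [-1.0, 0.0, 0.0]]
contact_force: [1.0, 0.6, -0.6]
grip_width: 0.272
```

>>> move_arm(
  series=[
    [[1,0.001,0,0,0],[1,0.0015,0,0,0],[1,0.0015,0,0,0]],
  ],
)

```text
clock: 9.28
tool_pos: [0.4769, -0.2714, 0.059]
tcp_rot: [[0.0, 1.0, 0.01], [-0.0, 0.01, -1.0], [-1.0, 0.0, 0.0]]
contact_force: [-0.4, -0.7, -0.1]
grip_width: 0.269
```

>>> move_arm(
  series=[
    [[1,-0.0005,0,-0.008,0],[1,-0.0005,0,-0.014,0],[1,-0.0005,0,-0.018,0],[1,-0.0005,0,-0.021,0],[1,-0.0005,0,-0.024,0],[1,-0.0005,0,-0.028,0],[1,-0.0005,0,-0.033,0],[1,-0.0005,0,-0.038,0],[1,-0.0005,0,-0.044,0],[1,-0.0005,0,-0.05,0],[1,-0.0005,0,-0.056,0],[1,-0.0005,0,-0.062,0],[1,-0.0005,0,-0.068,0],[1,-0.0005,0,-0.074,0],[1,-0.0005,0,-0.08,0],[1,-0.0005,0,-0.085,0],[1,-0.0005,0,-0.09,0],[1,-0.0005,0,-0.09,0]],
  ],
)

```text
clock: 10.78
tool_pos: [0.4756, -0.1801, 0.0591]
tcp_rot: [[-0.001, 1.0, 0.011], [0.001, 0.011, -1.0], [-1.0, -0.001, -0.001]]
contact_force: [0.2, -0.5, -1.6]
grip_width: 0.273
```

```bash
python3 -c "
from h import *
f=grab_frame('top');cv2.imwrite('pics/top2.png',f)
go(fw(-120,-4,60),-EY)
m=np.zeros(f.shape[:2],bool);m[195:240,290:380]=1
h=cv2.cvtColor(f,cv2.COLOR_BGR2HSV);m&=(h[...,1]>115)&(h[...,0]<18)
c,r,a=rect(m);print(r,a,cv2.boundingRect(c))
print([wf(p).round(1).tolist() for p in cast('top',cv2.boxPoints(r),.042)])"
```

```text
move [-0.0008  0.0017 -0.1401] spin 0.001 | fixture now [-260.1   -2.4   59.2] F(fix) [-0.11 -0.23 -0.85] w 0.271 t 10.83 j6 -0.46
((310.0, 219.0), (16.0, 32.0), 90.0) 445.5 (294, 211, 33, 17)
[[-4.3, -25.5, 42.0], [-92.6, -24.5, 42.0], [-91.3, 19.8, 42.0], [-3.6, 18.9, 42.0]]
```

The blank is moving straight, with its rear at -92 and its front about 18 mm inside the mouth. I'll continue under the shoe.

>>> move_arm(
  series=[
    [[1,0,0,-0.005,0],[1,0,0,-0.01,0],[1,0,0,-0.015,0],[1,0,0,-0.02,0],[1,0,0,-0.025,0],[1,0,0,-0.03,0],[1,0,0,-0.035,0],[1,0,0,-0.04,0],[1,0,0,-0.045,0],[1,0,0,-0.05,0],[1,0,0,-0.055,0],[1,0,0,-0.06,0],[1,0,0,-0.065,0],[1,0,0,-0.07,0],[1,0,0,-0.075,0],[1,0,0,-0.08,0],[1,0,0,-0.085,0],[1,0,0,-0.09,0],[1,0,0,-0.095,0],[1,0,0,-0.1,0]],
  ],
)

```text
clock: 12.5
tool_pos: [0.4764, -0.0829, 0.0602]
tcp_rot: [[0.003, 1.0, 0.011], [-0.004, 0.012, -1.0], [-1.0, 0.003, 0.004]]
contact_force: [0.6, -6.6, -0.0]
grip_width: 0.272
```

>>> move_arm(
  series=[
    [[1,0,0,-0.003,0],[1,0,0,-0.006,0],[1,0,0,-0.009,0],[1,0,0,-0.012,0],[1,0,0,-0.015,0],[1,0,0,-0.018,0],[1,0,0,-0.02,0],[1,0,0,-0.022,0]],
  ],
)

```text
clock: 13.17
tool_pos: [0.4761, -0.0608, 0.0601]
tcp_rot: [[0.003, 1.0, 0.012], [-0.004, 0.012, -1.0], [-1.0, 0.003, 0.004]]
contact_force: [-0.1, -6.4, -0.1]
grip_width: 0.274
```

```bash
python3 -c "
from h import *
go(fw(-120,-4,60),-EY)"
```

```text
move [ 0.      0.0001 -0.0204] spin 0.0018 | fixture now [-140.4   -3.9   60.1] F(fix) [-6.41  0.12 -0.11] w 0.274 t 13.17 j6 -0.22
```

Drag is about 6.5 N and the arm gives about 3.6 N/mm, so steps of 3 mm or less are safe. Now I'll feel for the pad.

>>> move_arm(
  series=[
    [[1,0,0,-0.002,0],[1,0,0,-0.004,0],[1,0,0,-0.006,0],[1,0,0,-0.008,0],[1,0,0,-0.008,0]],
  ],
)

```text
clock: 13.58
tool_pos: [0.4759, -0.0525, 0.06]
tcp_rot: [[0.003, 1.0, 0.011], [-0.003, 0.011, -1.0], [-1.0, 0.003, 0.003]]
contact_force: [0.7, -5.3, -0.5]
grip_width: 0.272
```

>>> move_arm(
  series=[
    [[1,0,0,-0.001,0],[1,0,0,-0.002,0],[1,0,0,-0.003,0],[1,0,0,-0.003,0]],
  ],
)

```text
clock: 13.92
tool_pos: [0.4759, -0.0497, 0.06]
tcp_rot: [[0.003, 1.0, 0.011], [-0.003, 0.011, -1.0], [-1.0, 0.003, 0.003]]
contact_force: [0.4, -6.0, -0.0]
grip_width: 0.269
```

>>> move_arm(
  series=[
    [[1,0,0,-0.001,0],[1,0,0,-0.002,0],[1,0,0,-0.003,0],[1,0,0,-0.003,0]],
  ],
)

```text
clock: 14.25
tool_pos: [0.4758, -0.0467, 0.06]
tcp_rot: [[0.003, 1.0, 0.011], [-0.003, 0.011, -1.0], [-1.0, 0.003, 0.003]]
contact_force: [-0.3, -5.3, -0.3]
grip_width: 0.274
```

>>> move_arm(
  series=[
    [[1,0,0,-0.001,0],[1,0,0,-0.002,0],[1,0,0,-0.003,0],[1,0,0,-0.003,0]],
  ],
)

```text
clock: 14.58
tool_pos: [0.4758, -0.0437, 0.06]
tcp_rot: [[0.003, 1.0, 0.011], [-0.003, 0.011, -1.0], [-1.0, 0.003, 0.003]]
contact_force: [0.4, -5.6, 0.0]
grip_width: 0.277
```

>>> move_arm(
  series=[
    [[1,0,0,-0.001,0],[1,0,0,-0.002,0],[1,0,0,-0.003,0],[1,0,0,-0.003,0]],
  ],
)

```text
clock: 14.92
tool_pos: [0.4758, -0.0407, 0.06]
tcp_rot: [[0.003, 1.0, 0.011], [-0.003, 0.011, -1.0], [-1.0, 0.003, 0.003]]
contact_force: [0.0, -5.2, -0.0]
grip_width: 0.268
```

>>> move_arm(
  series=[
    [[1,0,0,-0.001,0],[1,0,0,-0.002,0],[1,0,0,-0.003,0],[1,0,0,-0.003,0]],
  ],
)

```text
clock: 15.25
tool_pos: [0.4757, -0.0377, 0.06]
tcp_rot: [[0.003, 1.0, 0.011], [-0.003, 0.011, -1.0], [-1.0, 0.003, 0.003]]
contact_force: [-0.6, -5.3, -0.2]
grip_width: 0.27
```

>>> move_arm(
  series=[
    [[1,0,0,-0.001,0],[1,0,0,-0.002,0],[1,0,0,-0.003,0],[1,0,0,-0.003,0]],
  ],
)

```text
clock: 15.58
tool_pos: [0.4757, -0.0347, 0.06]
tcp_rot: [[0.003, 1.0, 0.011], [-0.003, 0.011, -1.0], [-1.0, 0.003, 0.003]]
contact_force: [0.0, -6.4, -0.9]
grip_width: 0.27
```

>>> move_arm(
  series=[
    [[1,0,0,-0.001,0],[1,0,0,-0.002,0],[1,0,0,-0.0025,0],[1,0,0,-0.0025,0]],
  ],
)

```text
clock: 15.92
tool_pos: [0.4757, -0.0322, 0.06]
tcp_rot: [[0.003, 1.0, 0.011], [-0.003, 0.011, -1.0], [-1.0, 0.003, 0.003]]
contact_force: [0.5, -6.1, -0.0]
grip_width: 0.271
```

>>> move_arm(
  series=[
    [[1,0,0,-0.001,0],[1,0,0,-0.002,0],[1,0,0,-0.0025,0],[1,0,0,-0.0025,0]],
  ],
)

```text
clock: 16.25
tool_pos: [0.4757, -0.0298, 0.06]
tcp_rot: [[0.003, 1.0, 0.011], [-0.003, 0.011, -1.0], [-1.0, 0.003, 0.003]]
contact_force: [0.6, -6.4, -0.1]
grip_width: 0.267
```

>>> move_arm(
  series=[
    [[1,0,0,-0.001,0],[1,0,0,-0.002,0],[1,0,0,-0.002,0],[1,0,0,-0.002,0]],
  ],
)

```text
clock: 16.58
tool_pos: [0.476, -0.0291, 0.0604]
tcp_rot: [[0.003, 1.0, 0.013], [-0.006, 0.013, -1.0], [-1.0, 0.003, 0.006]]
contact_force: [-0.0, -11.3, 1.0]
grip_width: 0.273
```

Contact at about 5.6 N on the pad. I'll build it up.

>>> move_arm(
  series=[
    [[1,0,0,-0.0005,0],[1,0,0,-0.001,0],[1,0,0,-0.0015,0],[1,0,0,-0.0015,0]],
  ],
)

```text
clock: 16.92
tool_pos: [0.4763, -0.0287, 0.0607]
tcp_rot: [[0.004, 1.0, 0.014], [-0.008, 0.014, -1.0], [-1.0, 0.004, 0.008]]
contact_force: [-1.5, -14.8, 2.8]
grip_width: 0.269
```

>>> move_arm(
  series=[
    [[1,0,0,-0.0005,0],[1,0,0,-0.001,0],[1,0,0,-0.0012,0],[1,0,0,-0.0012,0]],
  ],
)

```text
clock: 17.25
tool_pos: [0.4765, -0.0283, 0.061]
tcp_rot: [[0.004, 1.0, 0.015], [-0.009, 0.015, -1.0], [-1.0, 0.004, 0.009]]
contact_force: [-1.7, -17.6, 3.7]
grip_width: 0.269
```

```bash
python3 -c "
from h import *
for i in range(3):
    go(fw(-120,-4,60),-EY); grab_frame('top')
go(fw(-120,-4,60),-EY)"
```

```text
move [ 0.0011 -0.0007  0.0121] spin 0.0055 | fixture now [-107.9   -4.7   61. ] F(fix) [-17.58   1.86   3.68] w 0.269 t 17.25 j6 -0.15
move [ 0.0011 -0.0008  0.0121] spin 0.0054 | fixture now [-107.9   -4.7   61. ] F(fix) [-18.36  -0.27   2.83] w 0.271 t 17.3 j6 -0.15
move [ 0.0011 -0.0007  0.0121] spin 0.0054 | fixture now [-107.9   -4.7   61. ] F(fix) [-18.6    0.76   4.42] w 0.274 t 17.35 j6 -0.15
move [ 0.0011 -0.0007  0.0121] spin 0.0053 | fixture now [-107.9   -4.7   61. ] F(fix) [-16.99   0.83   3.76] w 0.271 t 17.4 j6 -0.15
```

Averages 17.9 N against 5.8 N of drag, so about 12 N on the pad. I'll hold for over a second, then draw back.

>>> move_arm(
  series=[
    [[1,0,0,0,0],[1,0,0,0,0],[1,0,0,0,0],[1,0,0,0,0],[1,0,0,0,0],[1,0,0,0,0],[1,0,0,0,0],[1,0,0,0,0],[1,0,0,0,0],[1,0,0,0,0],[1,0,0,0,0],[1,0,0,0,0],[1,0,0,0,0],[1,0,0,0,0],[1,0,0,0,0]],
  ],
)

```text
clock: 18.65
tool_pos: [0.4765, -0.0283, 0.0609]
tcp_rot: [[0.004, 1.0, 0.015], [-0.009, 0.015, -1.0], [-1.0, 0.004, 0.009]]
contact_force: [-1.4, -17.2, 3.6]
grip_width: 0.273
```

>>> move_arm(
  series=[
    [[1,0,0,0.001,0],[1,0,0,0.002,0],[1,0,0,0.003,0],[1,0,0,0.005,0],[1,0,0,0.009,0],[1,0,0,0.015,0],[1,0,0,0.022,0],[1,0,0,0.03,0],[1,0,0,0.04,0],[1,0,0,0.05,0],[1,0,0,0.06,0],[1,0,0,0.072,0],[1,0,0,0.084,0],[1,0,0,0.096,0],[1,0,0,0.11,0],[1,0,0,0.125,0],[1,0,0,0.14,0],[1,0,0,0.15,0],[1,0,0,0.155,0],[1,0,0,0.155,0]],
  ],
)

```text
clock: 20.32
tool_pos: [0.476, -0.1799, 0.0593]
tcp_rot: [[0.0, 1.0, 0.008], [-0.0, 0.008, -1.0], [-1.0, 0.0, 0.0]]
contact_force: [-0.2, 0.0, -1.8]
grip_width: 0.268
```

```bash
python3 -c "
from h import *
a=np.radians(4.2);Y=F@[-np.sin(a),np.cos(a),0]
go(fw(-240,-4,112),-EY); go(fw(-236,-187,112),-Y)"
```

```text
move [-0.0527  0.0013 -0.0194] spin -0.0015 | fixture now [-259.4   -2.7   59.3] F(fix) [ 0.02  0.18 -1.8 ] w 0.268 t 20.32 j6 -0.46
move [-0.0526  0.1843 -0.0237] spin -0.0749 | fixture now [-259.4   -2.7   59.3] F(fix) [ 0.02  0.18 -1.8 ] w 0.268 t 20.32 j6 -0.46
```

>>> move_arm(
  series=[
    [[1,-0.025,0,0,0],[1,-0.053,0,0,0],[1,-0.053,0.02,-0.003,-0.02],[1,-0.053,0.05,-0.008,-0.04],[1,-0.053,0.085,-0.013,-0.06],[1,-0.053,0.12,-0.018,-0.075],[1,-0.053,0.15,-0.022,-0.075],[1,-0.053,0.175,-0.024,-0.075],[1,-0.053,0.185,-0.024,-0.075],[1,-0.053,0.185,-0.024,-0.075],[1,-0.053,0.185,-0.024,-0.075]],
  ],
)

```text
clock: 21.23
tool_pos: [0.66, -0.1517, 0.1114]
tcp_rot: [[-0.002, 0.996, 0.086], [0.001, 0.086, -0.996], [-1.0, -0.002, -0.001]]
contact_force: [-0.3, -0.2, -1.6]
grip_width: 0.272
```

```bash
python3 -c "
from h import *
a=np.radians(4.2);Y=F@[-np.sin(a),np.cos(a),0]
go(fw(-236,-187,42),-Y)"
```

```text
move [ 0.0694 -0.      0.003 ] spin 0.0031 | fixture now [-233.1 -187.   111.4] F(fix) [-0.23  0.26 -1.6 ] w 0.272 t 21.23 j6 -0.38
```

>>> move_arm(
  series=[
    [[1,0.03,0,0.003,0],[1,0.055,0,0.003,0],[1,0.065,0,0.003,0],[1,0.069,0,0.003,0],[1,0.07,0,0.003,0],[1,0.07,0,0.003,0],[1,0.07,0,0.003,0]],
  ],
)

```text
clock: 21.82
tool_pos: [0.6618, -0.1561, 0.0436]
tcp_rot: [[0.002, 0.996, 0.085], [-0.001, 0.085, -0.996], [-1.0, 0.002, 0.001]]
contact_force: [0.0, -0.2, -0.7]
grip_width: 0.27
```

>>> move_arm(
  series=[
    [[1,0.001,0,0,0],[1,0.002,0,0,0],[1,0.0025,0,0,0],[1,0.0025,0,0,0]],
  ],
)

```text
clock: 22.15
tool_pos: [0.6618, -0.156, 0.0411]
tcp_rot: [[0.002, 0.996, 0.085], [-0.0, 0.085, -0.996], [-1.0, 0.002, 0.001]]
contact_force: [-0.1, 0.2, 4.1]
grip_width: 0.277
```

Touching down. I'll open, settle, and rise.

>>> move_arm(
  series=[
    [[0.2,0,0,0,0],[-0.2,0,0,0,0],[-0.6,0,0,0,0],[-0.8,0,0,0,0],[-0.8,0,0,0,0],[-0.8,-0.02,0,0,0],[-0.8,-0.05,0,0,0],[-0.8,-0.09,0,0,0],[-0.8,-0.13,0,0,0],[-0.8,-0.16,0,0.04,0],[-0.8,-0.16,0,0.08,0],[-0.8,-0.16,0,0.08,0]],
  ],
)

```text
clock: 23.15
tool_pos: [0.6702, -0.2425, 0.2048]
tcp_rot: [[0.009, 0.997, 0.082], [-0.008, 0.082, -0.997], [-1.0, 0.008, 0.009]]
contact_force: [-0.2, 0.6, -0.2]
grip_width: 0.9
```

```bash
python3 -c "
from h import *
f=grab_frame('side');t=grab_frame('top')
cv2.imwrite('pics/s2.png',cv2.resize(f[100:320,170:410],None,fx=3.2,fy=2.7,interpolation=cv2.INTER_CUBIC)[:600])
cv2.imwrite('pics/t3.png',cv2.resize(t[60:310,150:450],None,fx=2.4,fy=2.4,interpolation=cv2.INTER_CUBIC))
go(fw(-236,-187,42),-EY)"
```

```text
move [ 0.1584 -0.0011 -0.0836] spin 0.072 | fixture now [-319.1 -193.9  200.4] F(fix) [ 0.29 -0.3  -0.3 ] w 0.896 t 23.25 j6 -0.49
```

View pics/t3.png

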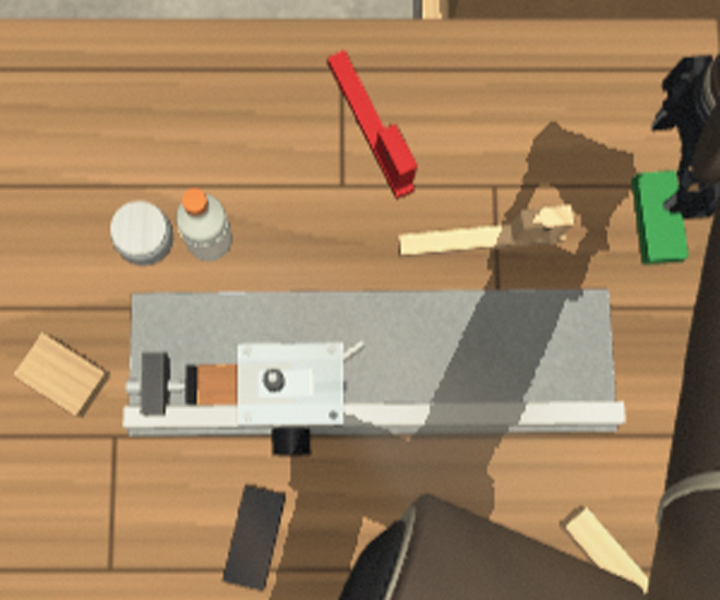

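View pics/s2.png

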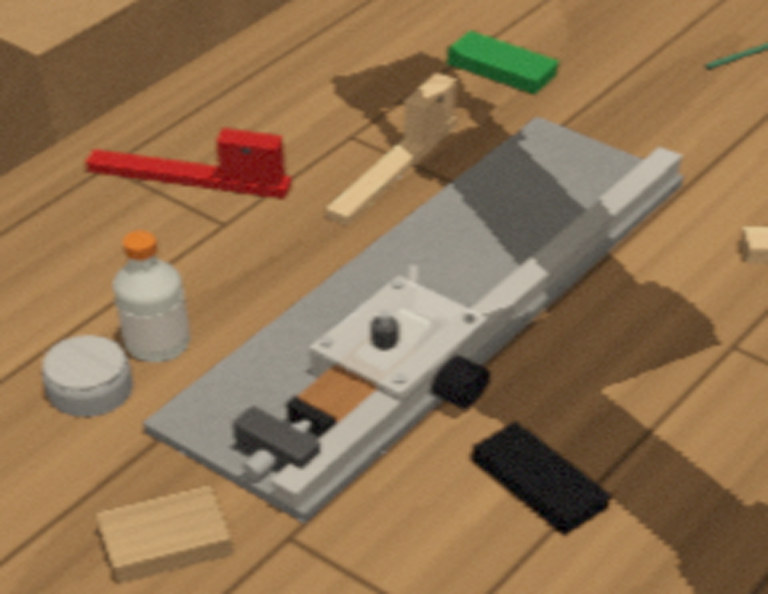

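Both views show the blank against the black pad, at top crop (197,385). The stick lies outside the guard on the bench, and the bystanders and look-alikes have not moved. Handing in.

```bash
python3 -c "
from bench import *
print(sign_off())"
```

```text
the job is handed in; nothing more can be done
None
```

The job is done and was handed in at about 23 s of robot time, well under the 67 s limit.

- **Squaring:** I pushed the blank flat against the fence with the opened fingers as a two-point pusher, at about 8 N. The top view then showed it flush.
- **Feeding:** I fed it under the guard with the small pale push stick, and no finger touched the blank after that. The drag was about 5.8 N. The pad was felt with the blank's front at about fixture x 168 mm.
- **Final push:** Wrist force on the stick averaged about 17.9 N, so roughly 12 N on the pad. It was held for about 1.4 s, and the highest single reading was 18.6 N. The pad force comes from wrist force minus drag, not from a direct reading.
- **Stick:** I drew it back out of the guard and laid it down where it had been found.

The last top and side views show the blank touching the pad and the stick lying flat outside the guard. By eye, the glue, wax, offcut and look-alikes have not moved. The camera measurements and the felt fence position differed by about 2 mm, within the calibration. No check failed.

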